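Send the dessert jars through the shop gate and put the sauce bottles back

TASK

Finish the dessert station: stand every lidded jar in the infeed of the hand-over lane and push it along the lane through its sprung two-leaf one-way flap (never lift a jar over the flap into the lane behind it), so that all jars end upright behind the fully shut flap; and stand every sauce bottle upright on the flat top of the low wooden riser. Do not disturb the bowl, the rolling pin or the carton, and look again before you finish, as a jar may get knocked aside.

Things in the scene. Friction and masses are not known exactly. Their poses are not given: they have to be found in the camera images.
- jar0_mid (a point): A lidded dessert jar: plain upright cylinder 60 mm across and 60 mm tall, white ceramic with a flat aluminium lid of the same diameter, about 0.25 kg. The point is its centre, 30 mm above its underside; z is its upright axis. None from the start if this jar is absent.
- jar1_mid (a point): A lidded dessert jar: plain upright cylinder 60 mm across and 60 mm tall, white ceramic with a flat aluminium lid of the same diameter, about 0.25 kg. The point is its centre, 30 mm above its underside; z is its upright axis. None from the start if this jar is absent.
- jar2_mid (a point): A lidded dessert jar: plain upright cylinder 60 mm across and 60 mm tall, white ceramic with a flat aluminium lid of the same diameter, about 0.25 kg. The point is its centre, 30 mm above its underside; z is its upright axis. None from the start if this jar is absent.
- bottle0_mid (a point): A sauce bottle, 130 mm tall, closed: white body 58 mm across up to 78 mm, shoulder, then a straight grey cap 36 mm across from 88 to 130 mm above the underside; about 0.22 kg. It can be lifted by the cap. The point is on its axis, 65 mm above its underside; z is its upright axis. None from the start if this bottle is absent.
- bottle1_mid (a point): A sauce bottle, 130 mm tall, closed: white body 58 mm across up to 78 mm, shoulder, then a straight grey cap 36 mm across from 88 to 130 mm above the underside; about 0.22 kg. It can be lifted by the cap. The point is on its axis, 65 mm above its underside; z is its upright axis. None from the start if this bottle is absent.
- bottle2_mid (a point): A sauce bottle, 130 mm tall, closed: white body 58 mm across up to 78 mm, shoulder, then a straight grey cap 36 mm across from 88 to 130 mm above the underside; about 0.22 kg. It can be lifted by the cap. The point is on its axis, 65 mm above its underside; z is its upright axis. None from the start if this bottle is absent.
- lane: Fixed aluminium hand-over lane. Origin at bench level, middle of the gate line; x runs along the lane towards the shop, y left across it, z up. Floor 6 mm above the bench, 80 mm clear between walls 6 mm thick. Walls 46 mm above the bench from x = -40 mm to the closed end at x = 300 mm. No roof. Jars already through may be pushed along by the next one.
- infeed (a point): Middle of the lane's infeed, on its floor, 75 mm before the gate line (lane x = -75 mm): where a jar can be stood. The infeed runs from lane x = -170 mm to the gate, has no back wall, and its side walls reach only 20 mm above the bench up to x = -40 mm.
- gate (a point): Foot of the shut flap on the gate line, at the lane's middle, on its floor (fixed to the lane). The flap slips shut behind a jar once the jar's centre is some 40 to 60 mm past this line; a jar left half-way is pushed back out. Fingers that follow the jar in hold the leaves open, and may have them close behind: lift the fingers straight up out of the gate (the lane is open above), do not drag them back through shut leaves.
- flap_left (a joint): Left leaf of the two-leaf one-way flap, rad: 0 = shut across the lane, up to 1.6 as it swings towards the shop (never towards the infeed). Upright grey plate 4 mm thick, 36 mm long, 12 to 56 mm above the bench, on a vertical hinge at lane x = 0, y = +38 mm. A light spring shuts it (0.017 N m shut, 0.06 N m wide open).
- flap_right (a joint): Right leaf of the two-leaf one-way flap, rad: 0 = shut across the lane, up to 1.6 as it swings towards the shop (never towards the infeed). Upright grey plate 4 mm thick, 36 mm long, 12 to 56 mm above the bench, on a vertical hinge at lane x = 0, y = -38 mm. A light spring shuts it (0.017 N m shut, 0.06 N m wide open).
- riser: Fixed low wooden riser shelf on two steel legs, flat top 300 mm (its x) by 120 mm (its y), top surface 40 mm above the bench. Origin at the centre of its footprint on the bench, z up.
- bowl: Bystander: empty steel bowl, 140 mm across, 65 mm tall; origin under its centre.
- pin: Bystander: wooden rolling pin 300 mm long, 44 mm thick, lying along its x; origin under its centre.
- carton: Bystander: cardboard carton 100 x 150 x 70 mm tall; origin under its centre.
Not all that is in view belongs to the job. What is shaped like the part that bears jar0_mid but blue or yellow is not meant.

How it is judged:
By the outcome, as a careful person would: the job done as asked, in the order asked, and still so for the second after the job is handed in, with the robot touching nothing.
Of jar0, jar1, jar2 only 2 to 3 are there at a start; the rules pass over those that are not, and their reading is None.
Of bottle0, bottle1, bottle2 only 2 to 3 are there at a start; the rules pass over those that are not, and their reading is None.
At some moment in a run one of jar0, jar1, jar2 may be knocked a few centimetres aside while the robot is not near it.
It also fails if it takes over 210 s, if anything falls off the work surface, if the arm or the gripper's body presses on something with over 40 N, if the wrist force passes 120 N, or if a joint passes its speed limit or range.

ROBOT

A 6-joint arm with a two-finger parallel gripper is mounted at the origin on the work surface. World frame = base frame: x ahead of the robot, y to its left, z up, the work surface at z = 0. Lengths are in m, angles in degrees, forces in N, time in s.
With the tool pointing down it reaches from about 0.425 to 0.95 m from the base axis. Payload 3.5 kg.
Tool frame: the origin (TCP) lies between the finger pads; the fingertips stand 14 mm ahead of it and the grasp point (between the pads) lies 5 mm behind it; x points along the fingers, z is the direction in which the jaws open and shut, and the axes are right-handed (so a half turn about x gives the same grasp; the last joint's range is limited). The gripper opens to 85 mm and grips with 20 to 120 N. Pads are 22 mm wide; open, the fingers measure 114 mm over their backs; the gripper's body (76 mm by 85 mm) begins 54 mm behind the grasp point. The pads swing forward as they close: fully open they stand 13 mm farther back than shut.
Start: joints at [-85.313, 16.404, 90.338, -0, 73.258, -8.594], TCP at [0.155, -0.657, 0.245] pointing down, gripper open.
Joint ranges: [-158.93, 158.93], [-51.34, 127.21], [12.03, 142.37], [-87.48, 267.48], [13.55, 161.25], [-162.69, 162.69]. Speed limits (degrees/s): [159.86, 159.86, 180, 180, 180, 180].

INTERFACE

Orientations are given as a 3x3 rotation matrix whose columns are the frame's x, y, z axes.
In Python, from rig import robot gives the robot as it stands.
- The arm moves only by the tool carry_out, never from a script. Its argument "commands" is a list of rows, each a list of 3 entries, a list of its own where there are three numbers: the shift along the tool's x, y, z in m, then the turn, a rotation vector about the tool's x, y, z in rad, then the finger opening in m, from 0 to 0.0854. In form: [[[x, y, z], [wx, wy, wz], fingers], ...]. A call has exactly 8 rows; each row is the pose to reach, as a shift and turn from the pose measured when the call began, along the tool's axes at that moment; what a row does not reach only later rows make up. A row lasts 1/8 s, in which the tool goes at most 62.5 mm and 10.7 degrees, less where a joint would pass 70% of its speed; a pose out of reach is approached as far as the arm can. A call with a gripper value outside its range is refused whole. The fingers move at their own pace and stop on an object; "squeeze" is the grip in N (left out, the last holds). Time passes only in rows, so rows that repeat a pose let the fingers close, or fill a call up. It gives the time, the measured TCP pose, the force and the opening at its end, in the units of the state.
- robot.get_state(): the state, without advancing time (a new reading comes with each control period).
- robot.capture(name): name is "side" or "top"; returns the picture (420x560x3 uint8, red, green, blue); there is no depth.
- robot.camera_info(name): a dict with "fovy" (degrees; the focal length in pixels is half the picture's height over the tangent of half this angle, whatever the lens; pixels are square), "cx", "cy" (the principal point, pixels), "pose" (4x4, takes a point from camera to world coordinates). Camera axes: x right, y up, looking along -z (the intrinsics and any distortion apply to the point x, -y, -z); pixel columns grow to the right and rows downward; lengths in m; the calibration is good to about 2 mm. A picture is of the moment at which its call begins. camera_info takes no time and is no camera call.
- robot.job_done(): hands the job in, once; it reports no verdict.
The state is a dict: "time": time; "joint_positions": joint angles; "qd": joint speeds; "tau": joint torques, N m; "eef_pos": TCP position; "tool_rot": TCP orientation; "contact_force": force on the tool from outside, world axes, zero at the start; "moment": the same for the moment, N m; "gripper_width": finger opening in m.
Only numpy, scipy, OpenCV 4.12 (cv2) and the standard library are available. Lean on these libraries where they do the work, as an engineer would, in place of code of your own. Each camera call takes 0.05 s, during which the arm holds its last target. There are 200 camera calls.

## Working session

There is one attempt and no reset: what is moved stays moved. The work goes in short steps, Python scripts to look and compute and a tool call to move; the robot and the scene stay as the last step left them, time stands still between calls to the robot, and variables do not carry over. Pictures are saved under pics/ and viewed, about 12 in all and at most 16, crops included, and the job is handed in when it is done.

Besides the shell and the picture viewer there is one more tool, called after "Request:" as name(argument=value, ...) on one line, values as JSON. carry_out: Moves the arm, as the interface text tells. Its arguments: {"type":"object","properties":{"commands":{"type":"array","items":{"type":"array"}},"squeeze":{"type":"number"}},"required":["commands"]}

```bash
ls; mkdir -p pics
python3 - <<'E'
from rig import robot
import cv2,numpy as np
for n in("side","top"):
    cv2.imwrite(f"pics/{n}0.png",cv2.resize(robot.capture(n)[...,::-1],(784,588),interpolation=cv2.INTER_CUBIC))
    print(robot.camera_info(n))
print(robot.get_state())
E
```

```text
pics
{'fovy': 44.08569975868146, 'cx': 279.43513596497036, 'cy': 208.72816209166916, 'pose': array([[ 0.98163579,  0.14020905, -0.12935454,  0.34308345],
       [-0.19068218,  0.70123052, -0.68696148, -1.24623681],
       [-0.00561086,  0.69901158,  0.71508834,  1.34497994],
       [ 0.        ,  0.        ,  0.        ,  1.        ]])}
{'fovy': 52.937980081142705, 'cx': 276.8078762400076, 'cy': 204.81529898912723, 'pose': array([[-0.00416758,  0.98441421, -0.17581609,  0.32985189],
       [-0.99992497, -0.00612768, -0.01060721, -0.01653545],
       [-0.01151923,  0.1757587 ,  0.98436588,  1.48257679],
       [ 0.        ,  0.        ,  0.        ,  1.        ]])}
{'time': 0.1, 'joint_positions': array([-8.53131773e+01,  1.64485946e+01,  9.04158800e+01, -8.27418050e-04,
        7.32607405e+01, -8.59307928e+00]), 'qd': array([-0.0163556 , -0.05829129, -0.27546996, -0.00678537,  0.0858855 ,
       -0.02604258]), 'tau': array([ 7.81009039e-04, -4.07296264e+01, -2.93699419e+01, -1.40991592e-04,
        3.41651612e-03,  3.36972221e-06]), 'eef_pos': array([ 0.15504525, -0.65635212,  0.24406902]), 'tool_rot': array([[-1.92351516e-04,  9.73258580e-01,  2.29712209e-01],
       [ 2.17697519e-03,  2.29712076e-01, -9.73256196e-01],
       [-9.99997612e-01,  3.12870475e-04, -2.16294525e-03]]), 'contact_force': array([-0.91789941,  0.41165293, -0.536519  ]), 'moment': array([0.03037819, 0.01414419, 0.00177053]), 'gripper_width': 0.085360940559912}
```

View pics/top0.png

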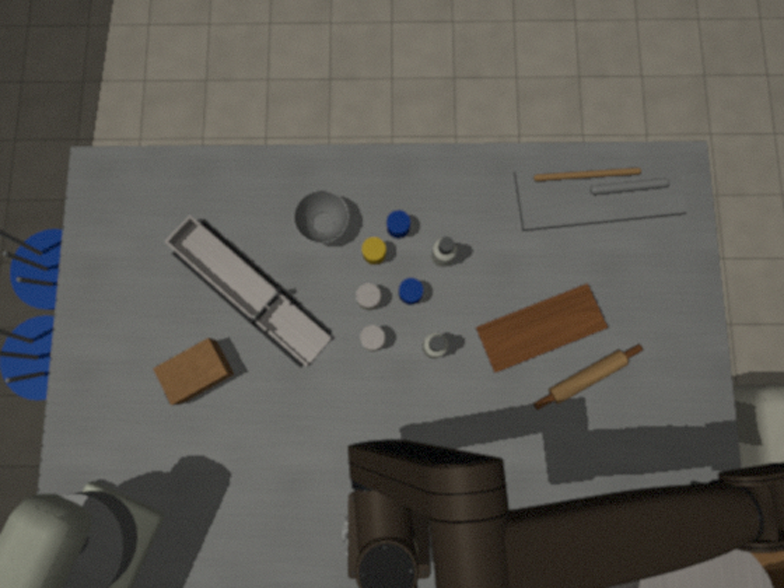

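View pics/side0.png

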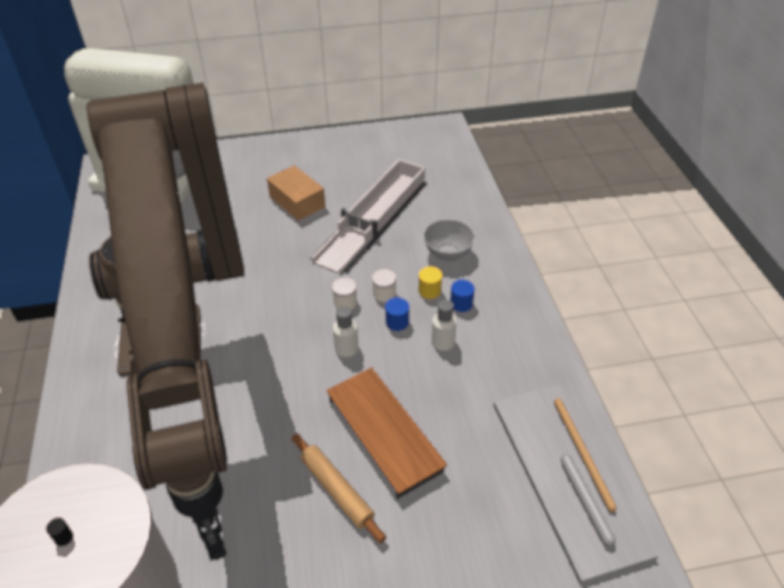

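Top picture: jars at (369,295) and (373,338), bottles' caps at (447,244) and (437,342), the riser around (541,328), lane running from (318,350) up-left to (178,228), gate near (267,306). Blue (398,224),(411,291) and yellow (374,250) are distractors. Now enlarged crops.

```bash
cat > h.py <<'E'
from rig import robot
import cv2,numpy as np
def ray(n,u,v):
    c=robot.camera_info(n);f=210/np.tan(np.radians(c['fovy']/2))
    P=c['pose'];d=P[:3,:3]@np.array([(u-c['cx'])/f,-(v-c['cy'])/f,-1]);return P[:3,3],d
def at(n,u,v,z):
    o,d=ray(n,u,v);return (o+d*(z-o[2])/d[2])
def proj(n,p):
    c=robot.camera_info(n);f=210/np.tan(np.radians(c['fovy']/2))
    q=c['pose'][:3,:3].T@(np.array(p)-c['pose'][:3,3]);return np.array([c['cx']-f*q[0]/q[2],c['cy']+f*q[1]/q[2]])
def crop(n,u0,v0,u1,v1,k,name,im=None):
    im=robot.capture(n) if im is None else im
    cv2.imwrite(f"pics/{name}.png",cv2.resize(im[v0:v1,u0:u1,::-1],None,fx=k,fy=k,interpolation=cv2.INTER_CUBIC))
E
python3 - <<'E'
from h import *
crop("top",110,130,310,280,4,"tcrop")
crop("top",290,130,450,280,4,"tcrop2")
E
```

```text
(no output)
```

View pics/tcrop.png

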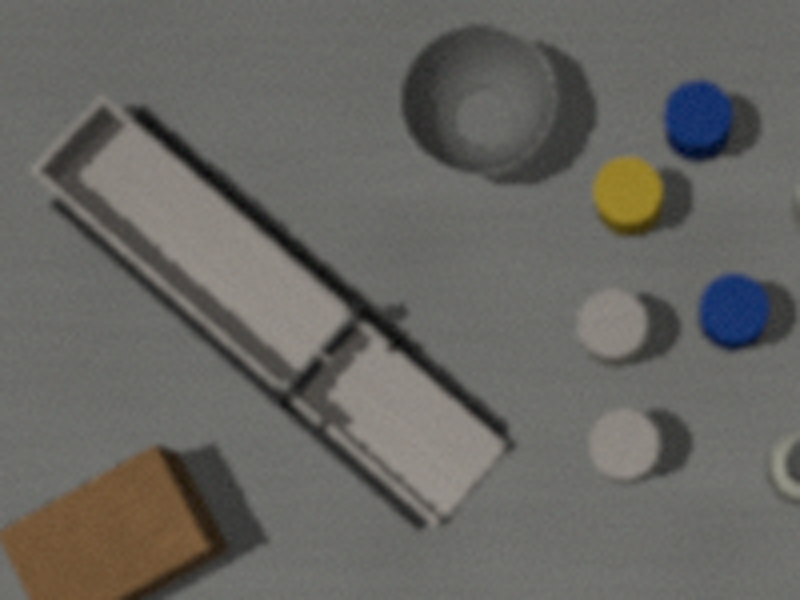

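View pics/tcrop2.png

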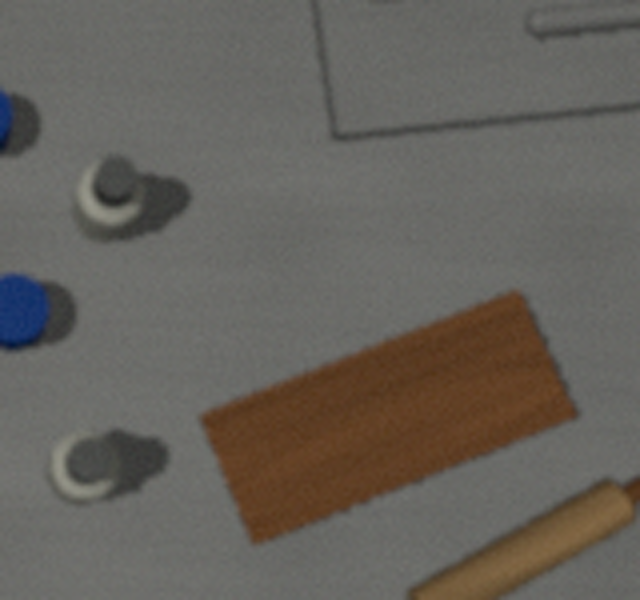

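Run:
```python
from h import *
def a(x,y,z,o): return at("top",o[0]+(x+.5)/4-.5,o[1]+(y+.5)/4-.5,z)
A=(110,130);B=(290,130)
for n,x,y,z,o in [("jarA",612,322,.06,A),("jarB",624,443,.06,A),("blue",734,308,.06,A),("yel",628,190,.06,A),("bot1",118,178,.13,B),("bot2",94,460,.13,B),
 ("r",518,291,.04,B),("r",578,413,.04,B),("r",255,544,.04,B),("r",202,415,.04,B),
 ("Lend",105,97,.046,A),("Lend",35,172,.046,A),("Lin",511,443,.02,A),("Lin",435,522,.02,A),("gate",358,315,.056,A),("gate",290,395,.056,A),("gatepost",322,358,.056,A)]:
    print(n,a(x,y,z,o).round(4))
```

```text
jarA [0.5658 0.0474 0.06  ]
jarB [0.4622 0.0371 0.06  ]
blue [ 0.5773 -0.057   0.06  ]
yel [0.6817 0.0337 0.06  ]
bot1 [ 0.6733 -0.1419  0.13  ]
bot2 [ 0.4413 -0.1177  0.13  ]
r [ 0.593  -0.4941  0.04  ]
r [ 0.4867 -0.5385  0.04  ]
r [ 0.3771 -0.259   0.04  ]
r [ 0.4867 -0.2176  0.04  ]
Lend [0.7733 0.4986 0.046 ]
Lend [0.7051 0.5568 0.046 ]
Lin [0.4664 0.1368 0.02  ]
Lin [0.3986 0.2015 0.02  ]
gate [0.5739 0.266  0.056 ]
gate [0.505  0.3222 0.056 ]
gatepost [0.5367 0.2958 0.056 ]
```

```bash
cat >> h.py <<'E'
from scipy.spatial.transform import Rotation as Ro
def to(x,y,z,yaw=-40.5,pos=None,R=None):
    s=robot.get_state();p=s['eef_pos'] if pos is None else np.array(pos);R=s['tool_rot'] if R is None else R
    a=np.radians(yaw);Z=np.array([np.cos(a),np.sin(a),0]);X=np.array([0,0,-1.]);T=np.c_[X,np.cross(Z,X),Z]
    print("shift",(R.T@(np.array([x,y,z])-p)).round(4),"turn",Ro.from_matrix(R.T@T).as_rotvec().round(3));return T
E
python3 - <<'E'
from h import *
T=to(.5658,.0474,.16)
print(T.round(3))
for n,p in dict(A=(.5658,.0474),B=(.4622,.0371),inf=(.4923,.239),bot1=(.6733,-.1419),bot2=(.4413,-.1177),R1=(.4569,-.3028),R2=(.515,-.452),Rc=(.4859,-.3773)).items():
    print(n,p,(T.T@(np.array([*p,0])-np.array([.541,.296,0])))[1:].round(4))
E
```

```text
shift [ 0.0854  0.5614 -0.5906] turn [-0.632 -0.001 -0.001]
[[ 0.     0.649  0.76 ]
 [ 0.     0.76  -0.649]
 [-1.     0.     0.   ]]
A (0.5658, 0.0474) [-0.1729  0.1803]
B (0.4622, 0.0371) [-0.248   0.1082]
inf (0.4923, 0.239) [-0.075 -0.   ]
bot1 (0.6733, -0.1419) [-0.2471  0.385 ]
bot2 (0.4413, -0.1177) [-0.3793  0.1929]
R1 (0.4569, -0.3028) [-0.5099  0.3249]
R2 (0.515, -0.452) [-0.5857  0.466 ]
Rc (0.4859, -0.3773) [-0.5478  0.3954]
```

Request:
carry_out(commands=[[[0,0.28,-0.29],[-0.632,0,0],0.085],[[0,0.28,-0.29],[-0.632,0,0],0.085],[[0,0.28,-0.29],[-0.632,0,0],0.085],[[0,0.28,-0.29],[-0.632,0,0],0.085],[[0,0.561,-0.59],[-0.632,0,0],0.085],[[0,0.561,-0.59],[-0.632,0,0],0.085],[[0,0.561,-0.59],[-0.632,0,0],0.085],[[0,0.561,-0.59],[-0.632,0,0],0.085]], squeeze=40)

```text
time: 1.2
eef_pos: [0.4085, -0.2237, 0.2454]
tool_rot: [[0.001, 0.65, 0.76], [0.001, 0.76, -0.65], [-1.0, 0.001, -0.0]]
contact_force: [0.6, -0.5, 0.2]
gripper_width: 0.0851
```

Run:
```python
from h import *
T=to(.5658,.0474,.16)
for n in("side","top"):
    cv2.imwrite(f"pics/{n}1.png",cv2.resize(robot.capture(n)[...,::-1],(784,588),interpolation=cv2.INTER_CUBIC))
```

```text
shift [ 0.0858  0.3081 -0.0566] turn [-0.001 -0.    -0.001]
```

View pics/side1.png

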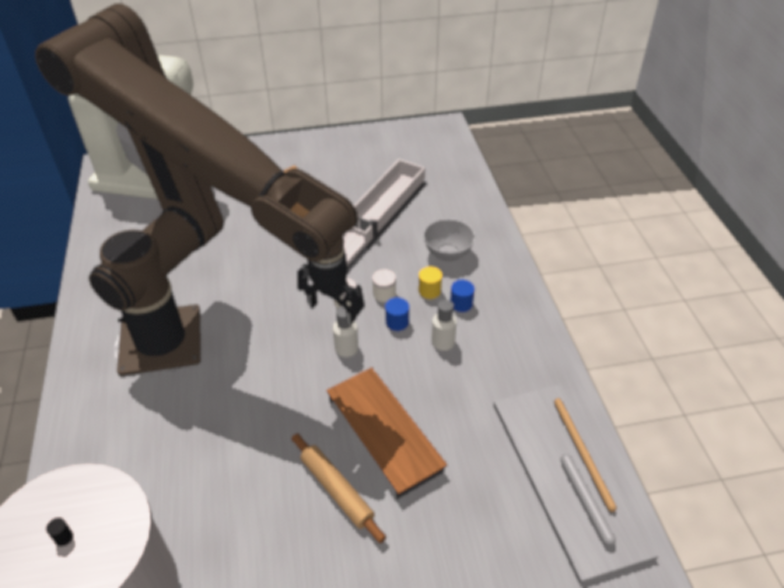

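Run:
```python
from h import *
k=1.4
for n,p in dict(A=(.5658,.0474,.06),B=(.4622,.0371,.06),b1=(.6733,-.1419,.13),b2=(.4413,-.1177,.13),G=(.541,.296,.006)).items(): print(n,(proj("side",p)*k).round(1))
```

```text
A [383.  276.3]
B [343.  284.9]
b1 [443.6 304.6]
b2 [342.1 311.6]
G [358.4 230.6]
```

Request:
carry_out(commands=[[[0.03,0.308,-0.057],[0,0,0],0.085],[[0.06,0.308,-0.057],[0,0,0],0.085],[[0.085,0.308,-0.057],[0,0,0],0.085],[[0.085,0.308,-0.057],[0,0,0],0.085],[[0.085,0.308,-0.057],[0,0,0],0.085],[[0.085,0.308,-0.057],[0,0,0],0.085],[[0.13,0.308,-0.057],[0,0,0],0.085],[[0.13,0.308,-0.057],[0,0,0],0.085]])

```text
time: 2.3
eef_pos: [0.5615, 0.0516, 0.1125]
tool_rot: [[-0.008, 0.644, 0.765], [0.003, 0.765, -0.644], [-1.0, -0.003, -0.008]]
contact_force: [0.1, 0.2, 0.4]
gripper_width: 0.0848
```

Request:
carry_out(commands=[[[0.03,0,0.006],[0,0,0],0.085],[[0.067,0,0.006],[0,0,0],0.085],[[0.067,0,0.006],[0,0,0],0.085],[[0.067,0,0.006],[0,0,0],0.085],[[0.067,0,0.006],[0,0,0],0.05],[[0.067,0,0.006],[0,0,0],0.05],[[0.067,0,0.006],[0,0,0],0.05],[[0.067,0,0.006],[0,0,0],0.05]])

```text
time: 3.3
eef_pos: [0.5671, 0.0479, 0.0479]
tool_rot: [[-0.005, 0.644, 0.765], [0.003, 0.765, -0.644], [-1.0, -0.001, -0.006]]
contact_force: [-2.0, 0.8, 6.5]
gripper_width: 0.0591
```

Request:
carry_out(commands=[[[-0.06,0,0],[0,0,0],0.05],[[-0.1,0,0],[0,0,0],0.05],[[-0.1,0.05,-0.09],[0,0,0],0.05],[[-0.1,0.098,-0.18],[0,0,0],0.05],[[-0.1,0.098,-0.18],[0,0,0],0.05],[[-0.1,0.098,-0.18],[0,0,0],0.05],[[-0.05,0.098,-0.18],[0,0,0],0.05],[[-0.05,0.098,-0.18],[0,0,0],0.05]])

```text
time: 4.3
eef_pos: [0.489, 0.2374, 0.0945]
tool_rot: [[-0.015, 0.644, 0.765], [-0.0, 0.765, -0.644], [-1.0, -0.01, -0.011]]
contact_force: [-0.6, -0.4, -3.7]
gripper_width: 0.0586
```

Run:
```python
from h import *
to(.4923,.239,.056)
crop("side",210,100,330,240,4,"s2")
```

```text
shift [0.0385 0.0037 0.0019] turn [ 0.007 -0.011  0.01 ]
```

View pics/s2.png

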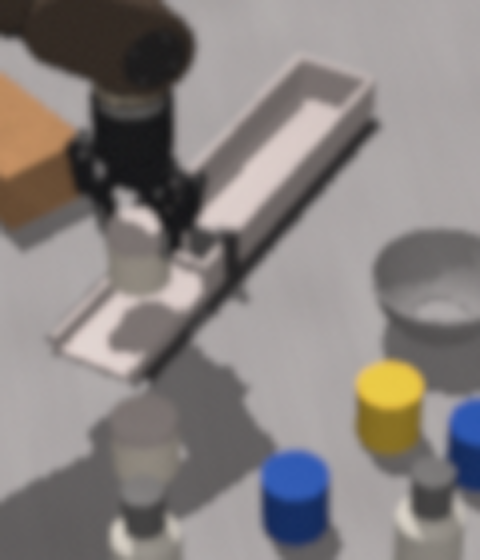

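Jar is held over the infeed middle (crop 140,265), clear of walls. Lower, release, rise.

Request:
carry_out(commands=[[[0.025,0.003,0.002],[0.007,-0.011,0.01],0.05],[[0.039,0.003,0.002],[0.007,-0.011,0.01],0.05],[[0.039,0.003,0.002],[0.007,-0.011,0.01],0.05],[[0.039,0.003,0.002],[0.007,-0.011,0.01],0.05],[[0.039,0.003,0.002],[0.007,-0.011,0.01],0.085],[[0.039,0.003,0.002],[0.007,-0.011,0.01],0.085],[[0.039,0.003,0.002],[0.007,-0.011,0.01],0.085],[[0.0,0.003,0.002],[0.007,-0.011,0.01],0.085]])

```text
time: 5.35
eef_pos: [0.492, 0.238, 0.0942]
tool_rot: [[-0.003, 0.65, 0.76], [-0.0, 0.76, -0.65], [-1.0, -0.002, -0.002]]
contact_force: [0.0, 0.2, 0.1]
gripper_width: 0.0853
```

Request:
carry_out(commands=[[[-0.02,0,0],[0,0,0],0.025],[[-0.02,-0.06,0],[0,0,0],0.025],[[-0.02,-0.06,0],[0,0,0],0.025],[[-0.02,-0.06,0],[0,0,0],0.025],[[0.03,-0.06,0],[0,0,0],0.025],[[0.058,-0.06,0],[0,0,0],0.025],[[0.058,-0.06,0],[0,0,0],0.025],[[0.058,-0.06,0],[0,0,0],0.025]])

```text
time: 6.35
eef_pos: [0.4545, 0.193, 0.0376]
tool_rot: [[-0.0, 0.649, 0.761], [0.0, 0.761, -0.649], [-1.0, 0.0, -0.0]]
contact_force: [0.7, 0.2, 0.4]
gripper_width: 0.0248
```

Run:
```python
from h import *
crop("top",110,130,260,280,4,"t3")
g=np.array([.541,.296,0]);s=robot.get_state()
u=np.array([.650,.760,0]);print((s['eef_pos']-g)@u,(s['eef_pos']-g)@np.array([-.76,.65,0]),s['gripper_width'],s['eef_pos'])
```

```text
-0.13439803292763794 -0.0014247341588614316 0.025255840356512942 [0.4547327  0.19294172 0.03804271]
```

View pics/t3.png

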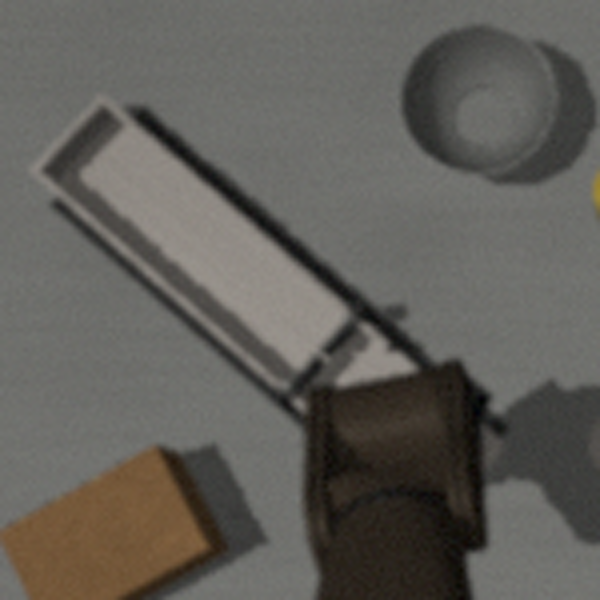

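Top view blocked by the wrist; the pose reads lane x −134 mm, y −1 mm, so push.

Request:
carry_out(commands=[[[0.001,0.018,0],[0,0,0],0.025],[[0.001,0.036,0],[0,0,0],0.025],[[0.001,0.056,0],[0,0,0],0.025],[[0.001,0.076,0],[0,0,0],0.025],[[0.001,0.096,0],[0,0,0],0.025],[[0.001,0.116,0],[0,0,0],0.025],[[0.001,0.136,0],[0,0,0],0.025],[[0.001,0.15,0],[0,0,0],0.025]])

```text
time: 7.4
eef_pos: [0.5531, 0.3076, 0.0388]
tool_rot: [[0.002, 0.649, 0.761], [0.001, 0.761, -0.649], [-1.0, 0.002, 0.001]]
contact_force: [-3.4, -4.5, 2.1]
gripper_width: 0.0248
```

Request:
carry_out(commands=[[[0.001,0.015,0],[0,0,0],0.025],[[0.001,0.03,0],[0,0,0],0.025],[[0.001,0.03,0],[0,0,0],0.025],[[0.001,0.03,0],[0,0,0],0.025],[[-0.03,0.03,0],[0,0,0],0.025],[[-0.08,0.03,0],[0,0,0],0.025],[[-0.12,0.03,0],[0,0,0],0.025],[[-0.12,0.03,0],[0,0,0],0.025]])

```text
time: 8.4
eef_pos: [0.575, 0.3313, 0.1644]
tool_rot: [[0.012, 0.649, 0.761], [0.005, 0.761, -0.649], [-1.0, 0.011, 0.006]]
contact_force: [-0.5, 0.0, -0.5]
gripper_width: 0.0248
```

Run:
```python
from h import *
a=robot.capture("side")[90:240,200:360,::-1];b=robot.capture("top")[130:280,140:340,::-1]
cv2.imwrite("pics/c4.png",np.hstack([cv2.resize(x,(400,int(400*x.shape[0]/x.shape[1]))+() ,interpolation=cv2.INTER_CUBIC)[:300] for x in(a,b)]))
to(.4622,.0371,.12)
```

```text
shift [ 0.0384 -0.2945  0.1066] turn [ 0.     0.002 -0.003]
```

View pics/c4.png

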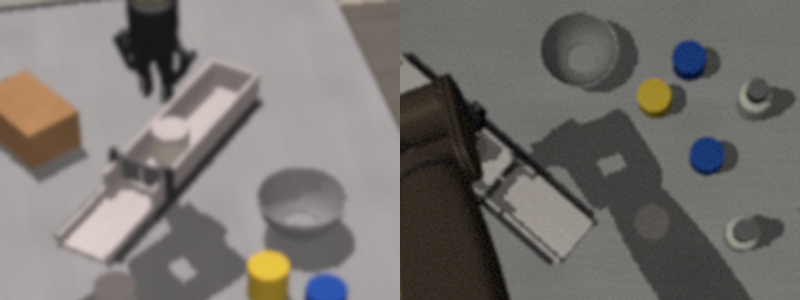

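Jar 1 stands upright behind the shut flap (left half, 170,140); the other jar is unmoved at full-picture pixel (266,241).

Request:
carry_out(commands=[[[0,-0.15,0.053],[0,0,0],0.085],[[0,-0.2945,0.1066],[0,0,0],0.085],[[0,-0.2945,0.1066],[0,0,0],0.085],[[0,-0.2945,0.1066],[0,0,0],0.085],[[0,-0.2945,0.1066],[0,0,0],0.085],[[0,-0.2945,0.1066],[0,0,0],0.085],[[0.04,-0.2945,0.1066],[0,0,0],0.085],[[0.05,-0.2945,0.1066],[0,0,0],0.085]])

```text
time: 9.5
eef_pos: [0.4597, 0.038, 0.1048]
tool_rot: [[-0.004, 0.649, 0.761], [0.002, 0.761, -0.649], [-1.0, -0.001, -0.005]]
contact_force: [0.1, 1.3, -0.4]
gripper_width: 0.0853
```

Run:
```python
from h import *
to(.4622,.0371,.046)
```

```text
shift [0.0588 0.001  0.0028] turn [ 0.001 -0.005  0.001]
```

Request:
carry_out(commands=[[[0.03,0.001,0.003],[0,0,0],0.085],[[0.058,0.001,0.003],[0,0,0],0.085],[[0.058,0.001,0.003],[0,0,0],0.085],[[0.058,0.001,0.003],[0,0,0],0.085],[[0.058,0.001,0.003],[0,0,0],0.05],[[0.058,0.001,0.003],[0,0,0],0.05],[[0.058,0.001,0.003],[0,0,0],0.05],[[0.058,0.001,0.003],[0,0,0],0.05]])

```text
time: 10.5
eef_pos: [0.4636, 0.037, 0.0485]
tool_rot: [[-0.002, 0.649, 0.761], [0.003, 0.761, -0.649], [-1.0, 0.001, -0.003]]
contact_force: [-0.4, 1.2, 6.4]
gripper_width: 0.0589
```

Run:
```python
from h import *
to(.4918,.2383,.056); print(robot.get_state()['gripper_width'])
```

```text
shift [-0.0071  0.1715 -0.1092] turn [ 0.001 -0.003 -0.001]
0.058926779090608145
```

Request:
carry_out(commands=[[[-0.06,0,0],[0,0,0],0.05],[[-0.1,0,0],[0,0,0],0.05],[[-0.1,0.06,-0.04],[0,0,0],0.05],[[-0.1,0.12,-0.08],[0,0,0],0.05],[[-0.1,0.1715,-0.109],[0,0,0],0.05],[[-0.1,0.1715,-0.109],[0,0,0],0.05],[[-0.1,0.1715,-0.109],[0,0,0],0.05],[[-0.05,0.1715,-0.109],[0,0,0],0.05]])

```text
time: 11.5
eef_pos: [0.4959, 0.2379, 0.1028]
tool_rot: [[0.009, 0.649, 0.76], [0.005, 0.76, -0.65], [-1.0, 0.009, 0.004]]
contact_force: [0.6, -0.6, -2.4]
gripper_width: 0.0584
```

Run:
```python
from h import *
to(.4918,.2383,.0565)
```

```text
shift [ 0.0463 -0.0028 -0.0035] turn [-0.     0.004 -0.009]
```

Request:
carry_out(commands=[[[0.02,-0.003,-0.003],[0,0.004,-0.009],0.05],[[0.035,-0.003,-0.003],[0,0.004,-0.009],0.05],[[0.046,-0.003,-0.003],[0,0.004,-0.009],0.05],[[0.046,-0.003,-0.003],[0,0.004,-0.009],0.05],[[0.046,-0.003,-0.003],[0,0.004,-0.009],0.085],[[0.046,-0.003,-0.003],[0,0.004,-0.009],0.085],[[0.046,-0.003,-0.003],[0,0.004,-0.009],0.085],[[0.0,-0.003,-0.003],[0,0.004,-0.009],0.085]])

```text
time: 12.5
eef_pos: [0.4887, 0.2368, 0.0997]
tool_rot: [[-0.008, 0.649, 0.76], [-0.002, 0.76, -0.65], [-1.0, -0.007, -0.005]]
contact_force: [0.1, 0.1, 0.1]
gripper_width: 0.0852
```

Request:
carry_out(commands=[[[-0.02,0,0],[0,0,0],0.025],[[-0.02,-0.06,0],[0,0,0],0.025],[[-0.02,-0.06,0],[0,0,0],0.025],[[-0.02,-0.06,0],[0,0,0],0.025],[[0.03,-0.06,0],[0,0,0],0.025],[[0.06,-0.06,0],[0,0,0],0.025],[[0.06,-0.06,0],[0,0,0],0.025],[[0.06,-0.06,0],[0,0,0],0.025]])

```text
time: 13.5
eef_pos: [0.451, 0.1916, 0.0415]
tool_rot: [[-0.006, 0.649, 0.761], [-0.001, 0.761, -0.649], [-1.0, -0.005, -0.004]]
contact_force: [0.2, 0.0, 0.2]
gripper_width: 0.0251
```

Run:
```python
from h import *
to(.541-.65*.134,.296-.76*.134,.038); crop("side",200,90,340,210,4,"s5")
```

```text
shift [0.0035 0.0038 0.0006] turn [ 0.    -0.004  0.005]
```

View pics/s5.png

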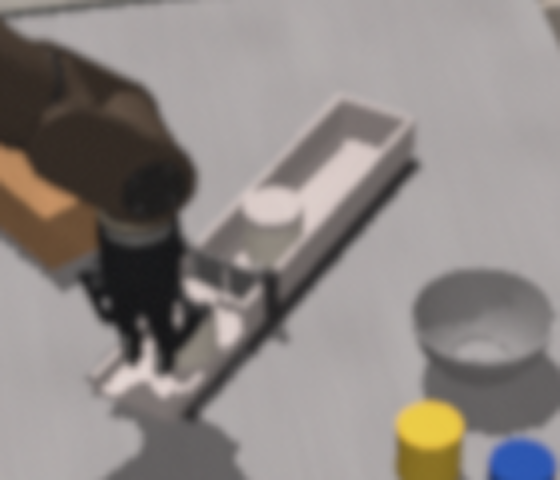

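Second jar stands in the infeed behind the fingers (around 200,345), the first behind the gate (272,225). Push.

Request:
carry_out(commands=[[[0.004,0.018,0],[0,0,0],0.025],[[0.004,0.036,0],[0,0,0],0.025],[[0.004,0.056,0],[0,0,0],0.025],[[0.004,0.076,0],[0,0,0],0.025],[[0.004,0.096,0],[0,0,0],0.025],[[0.004,0.116,0],[0,0,0],0.025],[[0.004,0.136,0],[0,0,0],0.025],[[0.004,0.154,0],[0,0,0],0.025]])

```text
time: 14.55
eef_pos: [0.5514, 0.3084, 0.0394]
tool_rot: [[-0.006, 0.649, 0.761], [-0.004, 0.761, -0.649], [-1.0, -0.007, -0.003]]
contact_force: [-4.1, -4.8, 3.3]
gripper_width: 0.025
```

Run:
```python
from h import *
to(.541+.65*.048,.296+.76*.048,.038)
```

```text
shift [0.0012 0.0318 0.0002] turn [ 0.001 -0.003  0.007]
```

Request:
carry_out(commands=[[[0.001,0.016,0],[0,0,0],0.025],[[0.001,0.032,0],[0,0,0],0.025],[[0.001,0.034,0],[0,0,0],0.025],[[0.001,0.034,0],[0,0,0],0.025],[[-0.03,0.034,0],[0,0,0],0.025],[[-0.09,0.034,0],[0,0,0],0.025],[[-0.15,0.034,0],[0,0,0],0.025],[[-0.19,0.034,0],[0,0,0],0.025]])

```text
time: 15.55
eef_pos: [0.5758, 0.3353, 0.2341]
tool_rot: [[-0.0, 0.649, 0.761], [-0.001, 0.761, -0.649], [-1.0, -0.001, 0.0]]
contact_force: [0.7, 0.0, 0.4]
gripper_width: 0.0248
```

Run:
```python
from h import *
a=robot.capture("side")[90:240,200:400,::-1];b=robot.capture("top")[130:280,240:440,::-1]
cv2.imwrite("pics/c6.png",np.hstack([cv2.resize(x,(400,300),interpolation=cv2.INTER_CUBIC) for x in(a,b)]))
to(.4413,-.1177,.22)
```

```text
shift [ 0.0158 -0.4341  0.1905] turn [ 0.001  0.004 -0.006]
```

View pics/c6.png

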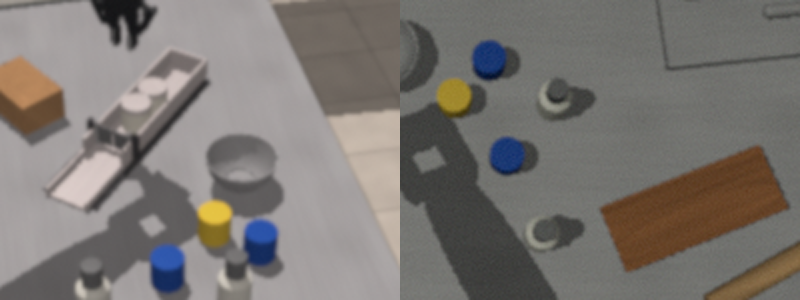

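Both jars are upright behind the shut flap; bottles unmoved. Now the near bottle.

Request:
carry_out(commands=[[[0,-0.434,0.1905],[0,0,0],0.08],[[0,-0.434,0.1905],[0,0,0],0.08],[[0,-0.434,0.1905],[0,0,0],0.08],[[0,-0.434,0.1905],[0,0,0],0.08],[[0,-0.434,0.1905],[0,0,0],0.08],[[0,-0.434,0.1905],[0,0,0],0.08],[[0,-0.434,0.1905],[0,0,0],0.08],[[0,-0.434,0.1905],[0,0,0],0.08]])

```text
time: 16.65
eef_pos: [0.4398, -0.1199, 0.235]
tool_rot: [[0.008, 0.651, 0.759], [0.002, 0.759, -0.651], [-1.0, 0.006, 0.005]]
contact_force: [-0.3, 0.3, 0.4]
gripper_width: 0.08
```

Run:
```python
from h import *
to(.4413,-.1177,.107)
```

```text
shift [ 0.128   0.0018 -0.0009] turn [-0.002  0.005 -0.006]
```

Request:
carry_out(commands=[[[0.05,0.002,-0.001],[0,0.005,-0.006],0.08],[[0.1,0.002,-0.001],[0,0.005,-0.006],0.08],[[0.128,0.002,-0.001],[0,0.005,-0.006],0.08],[[0.128,0.002,-0.001],[0,0.005,-0.006],0.08],[[0.128,0.002,-0.001],[0,0.005,-0.006],0.02],[[0.128,0.002,-0.001],[0,0.005,-0.006],0.02],[[0.128,0.002,-0.001],[0,0.005,-0.006],0.02],[[0.128,0.002,-0.001],[0,0.005,-0.006],0.02]])

```text
time: 17.65
eef_pos: [0.4421, -0.1176, 0.1087]
tool_rot: [[0.002, 0.651, 0.759], [0.0, 0.759, -0.651], [-1.0, 0.001, 0.001]]
contact_force: [-2.0, 1.9, 5.8]
gripper_width: 0.0351
```

Run:
```python
from h import *
s=robot.get_state();print(s['gripper_width'],s['eef_pos']);to(.515,-.452,s['eef_pos'][2]+.043)
```

```text
0.035082573539795735 [ 0.44211344 -0.11763929  0.10873076]
shift [-0.0429 -0.2064  0.273 ] turn [-0.002  0.001 -0.001]
```

Request:
carry_out(commands=[[[-0.05,0,0],[0,0,0],0.02],[[-0.11,0,0],[0,0,0],0.02],[[-0.12,-0.03,0.04],[0,0,0],0.02],[[-0.12,-0.065,0.085],[0,0,0],0.02],[[-0.12,-0.1,0.13],[0,0,0],0.02],[[-0.12,-0.135,0.178],[0,0,0],0.02],[[-0.12,-0.17,0.225],[0,0,0],0.02],[[-0.12,-0.2,0.265],[0,0,0],0.02]])

```text
time: 18.65
eef_pos: [0.5129, -0.4439, 0.2277]
tool_rot: [[0.001, 0.651, 0.759], [0.001, 0.759, -0.651], [-1.0, 0.001, 0.0]]
contact_force: [0.4, 0.7, -2.3]
gripper_width: 0.0351
```

Run:
```python
from h import *
to(.515,-.452,.152)
```

```text
shift [ 0.0757 -0.0049  0.0069] turn [-0.002  0.    -0.001]
```

Request:
carry_out(commands=[[[0.02,-0.005,0.007],[0,0,0],0.02],[[0.04,-0.005,0.007],[0,0,0],0.02],[[0.06,-0.005,0.007],[0,0,0],0.02],[[0.07,-0.005,0.007],[0,0,0],0.02],[[0.0755,-0.005,0.007],[0,0,0],0.02],[[0.0755,-0.005,0.007],[0,0,0],0.02],[[0.0755,-0.005,0.007],[0,0,0],0.02],[[0.0755,-0.005,0.007],[0,0,0],0.02]])

```text
time: 19.65
eef_pos: [0.5153, -0.4526, 0.1532]
tool_rot: [[0.002, 0.651, 0.759], [-0.001, 0.759, -0.651], [-1.0, 0.001, 0.002]]
contact_force: [-0.0, -0.6, -2.8]
gripper_width: 0.0349
```

Request:
carry_out(commands=[[[0.003,0,0],[0,0,0],0.02],[[0.004,0,0],[0,0,0],0.02],[[0.004,0,0],[0,0,0],0.02],[[0.004,0,0],[0,0,0],0.075],[[0.004,0,0],[0,0,0],0.075],[[0.004,0,0],[0,0,0],0.075],[[-0.05,0,0],[0,0,0],0.075],[[-0.11,0,0],[0,0,0],0.075]])

```text
time: 20.65
eef_pos: [0.5146, -0.452, 0.263]
tool_rot: [[0.0, 0.651, 0.759], [0.002, 0.759, -0.651], [-1.0, 0.001, -0.001]]
contact_force: [0.4, -0.5, -0.1]
gripper_width: 0.0746
```

Run:
```python
from h import *
a=robot.capture("side");b=robot.capture("top")
cv2.imwrite("pics/c7.png",np.hstack([cv2.resize(x[...,::-1],(400,300),interpolation=cv2.INTER_AREA if 0 else cv2.INTER_CUBIC) for x in(a[150:360,180:460],b)]))
to(.6733,-.1419,.24)
```

```text
shift [ 0.032   0.3393 -0.0867] turn [-0.002  0.019  0.002]
```

View pics/c7.png

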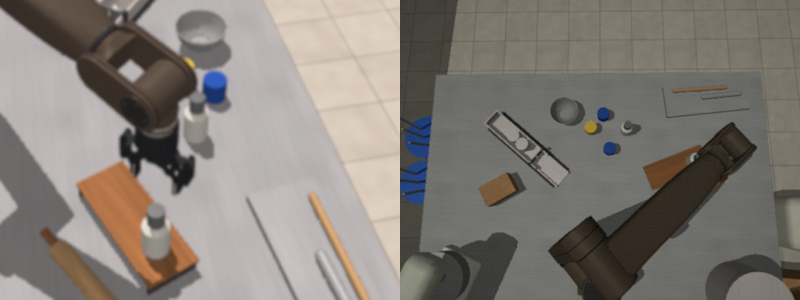

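The bottle stands upright on the riser. Lane is too small in this picture to judge; I'll check it later. Next bottle.

Request:
carry_out(commands=[[[0,0.34,-0.087],[0,0.01,0.002],0.075],[[0,0.34,-0.087],[0,0.01,0.002],0.075],[[0,0.34,-0.087],[0,0.01,0.002],0.075],[[0,0.34,-0.087],[0,0.01,0.002],0.075],[[0.03,0.34,-0.087],[0,0.01,0.002],0.075],[[0.03,0.34,-0.087],[0,0.01,0.002],0.075],[[0.03,0.34,-0.087],[0,0.01,0.002],0.075],[[0.03,0.34,-0.087],[0,0.01,0.002],0.075]])

```text
time: 21.75
eef_pos: [0.6735, -0.1416, 0.2424]
tool_rot: [[0.008, 0.651, 0.759], [-0.007, 0.759, -0.651], [-1.0, -0.0, 0.01]]
contact_force: [-0.3, -0.9, 0.4]
gripper_width: 0.0753
```

Run:
```python
from h import *
to(.6733,-.1419,.107)
```

```text
shift [ 0.1354 -0.0003 -0.0014] turn [-0.002  0.01   0.   ]
```

Request:
carry_out(commands=[[[0.05,0,-0.001],[0,0.01,0],0.075],[[0.1,0,-0.001],[0,0.01,0],0.075],[[0.135,0,-0.001],[0,0.01,0],0.075],[[0.135,0,-0.001],[0,0.01,0],0.075],[[0.135,0,-0.001],[0,0.01,0],0.02],[[0.135,0,-0.001],[0,0.01,0],0.02],[[0.135,0,-0.001],[0,0.01,0],0.02],[[0.135,0,-0.001],[0,0.01,0],0.02]])

```text
time: 22.75
eef_pos: [0.6752, -0.1425, 0.1107]
tool_rot: [[0.004, 0.651, 0.759], [-0.002, 0.759, -0.651], [-1.0, 0.001, 0.004]]
contact_force: [-2.1, 0.5, 6.7]
gripper_width: 0.0348
```

Run:
```python
from h import *
s=robot.get_state();print(s['gripper_width'],s['eef_pos']);to(.4569,-.3028,s['eef_pos'][2]+.043)
```

```text
0.03482718684650378 [ 0.6752155  -0.14246229  0.11069359]
shift [-0.0435 -0.2638 -0.0612] turn [-0.002  0.004 -0.001]
```

Request:
carry_out(commands=[[[-0.05,0,0],[0,0,0],0.02],[[-0.11,0,0],[0,0,0],0.02],[[-0.12,-0.04,-0.01],[0,0,0],0.02],[[-0.12,-0.085,-0.02],[0,0,0],0.02],[[-0.12,-0.13,-0.03],[0,0,0],0.02],[[-0.12,-0.175,-0.04],[0,0,0],0.02],[[-0.12,-0.22,-0.05],[0,0,0],0.02],[[-0.12,-0.26,-0.06],[0,0,0],0.02]])

```text
time: 23.75
eef_pos: [0.4584, -0.301, 0.2298]
tool_rot: [[0.004, 0.651, 0.759], [-0.002, 0.759, -0.651], [-1.0, 0.001, 0.004]]
contact_force: [0.1, -0.6, -2.8]
gripper_width: 0.0352
```

Run:
```python
from h import *
to(.4569,-.3028,.152)
```

```text
shift [ 0.0778 -0.0024 -0.0003] turn [-0.002  0.004 -0.001]
```

Request:
carry_out(commands=[[[0.02,-0.002,0],[0,0.004,0],0.02],[[0.04,-0.002,0],[0,0.004,0],0.02],[[0.06,-0.002,0],[0,0.004,0],0.02],[[0.07,-0.002,0],[0,0.004,0],0.02],[[0.0775,-0.002,0],[0,0.004,0],0.02],[[0.0775,-0.002,0],[0,0.004,0],0.02],[[0.0775,-0.002,0],[0,0.004,0],0.02],[[0.0775,-0.002,0],[0,0.004,0],0.02]])

```text
time: 24.75
eef_pos: [0.4576, -0.3029, 0.1529]
tool_rot: [[0.001, 0.651, 0.759], [-0.0, 0.759, -0.651], [-1.0, 0.001, 0.001]]
contact_force: [-0.3, -0.8, -2.1]
gripper_width: 0.0352
```

Request:
carry_out(commands=[[[0.002,0,0],[0,0,0],0.02],[[0.002,0,0],[0,0,0],0.02],[[0.002,0,0],[0,0,0],0.02],[[0.002,0,0],[0,0,0],0.075],[[0.002,0,0],[0,0,0],0.075],[[0.002,0,0],[0,0,0],0.075],[[-0.05,0,0],[0,0,0],0.075],[[-0.11,0,0],[0,0,0],0.075]])

```text
time: 25.75
eef_pos: [0.4568, -0.3023, 0.2629]
tool_rot: [[-0.001, 0.651, 0.759], [0.002, 0.759, -0.651], [-1.0, 0.001, -0.002]]
contact_force: [0.6, -0.3, 0.6]
gripper_width: 0.0751
```

Run:
```python
from h import *
a=robot.capture("side");b=robot.capture("top")
cv2.imwrite("pics/c8.png",np.vstack([np.hstack([cv2.resize(x[...,::-1],(400,300),interpolation=cv2.INTER_CUBIC) for x in(a[150:360,180:460],b)]),
 np.hstack([cv2.resize(x[...,::-1],(400,300),interpolation=cv2.INTER_CUBIC) for x in(a[100:205,200:340],b[145:265,100:260])])]))
```

```text
(no output)
```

View pics/c8.png

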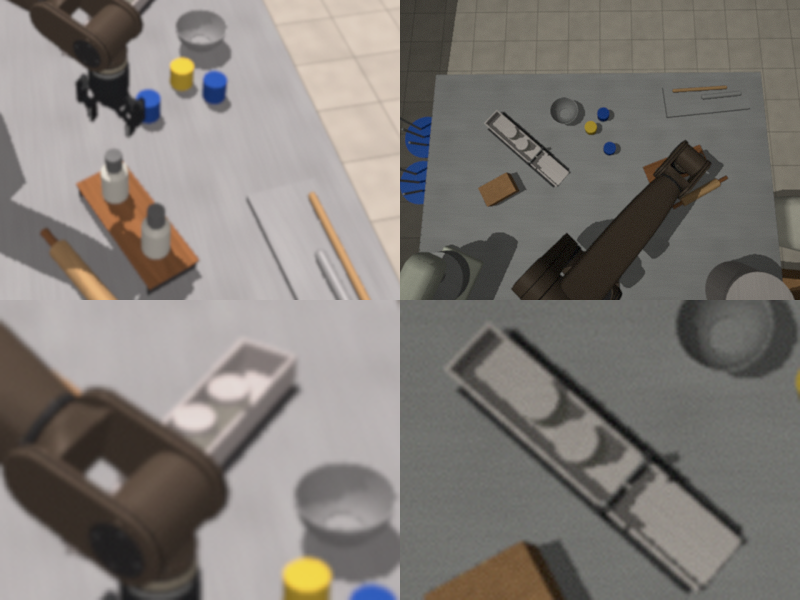

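Both bottles are upright on the riser, both jars upright behind the shut flap (bottom right: 545,390 and 572,437; flap 630,480). I'll retreat upward and take a last look before handing in.

Request:
carry_out(commands=[[[-0.05,0,0],[0,0,0],0.075],[[-0.05,0,-0.06],[0,0,0],0.075],[[-0.05,0.0,-0.1],[0,0,0],0.075],[[-0.05,0,-0.1],[0,0,0],0.075],[[-0.05,0,-0.1],[0,0,0],0.075],[[-0.05,0,-0.1],[0,0,0],0.075],[[-0.05,0,-0.1],[0,0,0],0.075],[[-0.05,0,-0.1],[0,0,0],0.075]])

```text
time: 26.85
eef_pos: [0.3841, -0.2403, 0.3202]
tool_rot: [[0.013, 0.651, 0.759], [-0.011, 0.759, -0.651], [-1.0, -0.0, 0.017]]
contact_force: [0.2, -0.9, -0.5]
gripper_width: 0.0748
```

Run:
```python
from h import *
print(robot.get_state()['eef_pos'])
a=robot.capture("side");b=robot.capture("top")
cv2.imwrite("pics/c9.png",np.hstack([cv2.resize(x[...,::-1],(400,300),interpolation=cv2.INTER_CUBIC) for x in(a[150:360,180:460],b[145:265,100:260])]))
```

```text
[ 0.38406165 -0.24027195  0.32023066]
```

View pics/c9.png

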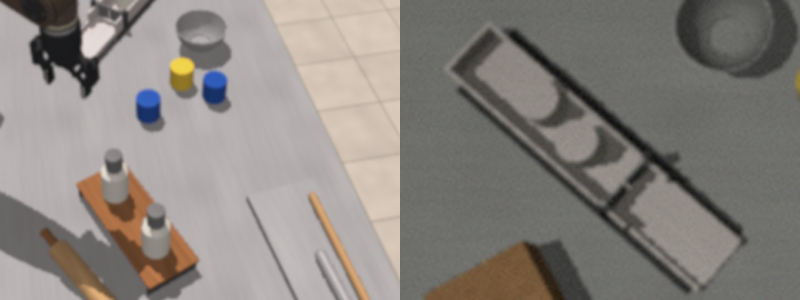

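Unchanged: two bottles on the riser, two jars upright in the lane, flap shut. Handing in.

```bash
python3 -c "
from rig import robot
print(robot.job_done())"
```

```text
the job is handed in; nothing more can be done
None
```

The job is done and handed in at about 27 s of the 210 s allowed. Only two jars and two bottles were in the scene. I stood each jar in the infeed and pushed it through the flap with nearly closed fingers, lifting the fingers straight up afterwards. I then carried each bottle by its cap onto the riser.

My last pictures show both jars upright behind the shut flap and both bottles upright on the riser. The bowl, carton, rolling pin and the blue and yellow jars look unmoved. The gripper is clear of everything.

I saw no jar knocked aside, and no check failed or disagreed. I judged the flap shut from the pictures only, as I had no direct joint reading.

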